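# Draw the spare guide plate for the empty line

## Robot

A 6-joint arm with a two-finger parallel gripper is mounted at the origin on a cart in front of the work surface, level with it; the furniture and walls round the work are solid. World frame = base frame: x ahead of the robot, y to its left, z up, the work surface at z = 0. Lengths are in m, angles in degrees, forces in N, time in s.
With the tool pointing down it reaches from about 0.4 to 0.825 m from the base axis. Payload 7 kg.
Tool frame: the origin (TCP) lies midway between the tips of the shut fingers; the grasp point (between the pads) lies 19 mm behind it; z points along the fingers, y is the line along which they close (so a half turn about z gives the same grasp; the last joint's range is limited). The gripper opens to 88 mm and grips with 3 to 60 N. Pads are 19 mm wide; open, the fingers measure 130 mm over their backs; the gripper's body (78 mm by 193 mm) begins 47 mm behind the grasp point.
Start: joints at [-60.556, 20.546, 0.682, 0, -70.136, -16.507], TCP at [0.151, -0.658, 0.227] pointing down, gripper open.
Joint ranges: [-176.03, 176.03], [-82.01, 121.73], [-58.28, 71.71], [-173.87, 95.51], [-174.79, -0.11], [-173.66, 173.66]. Speed limits (degrees/s): [136.94, 136.94, 172.46, 180, 180, 180].

## Interface

Orientations are given as [roll, pitch, yaw] about the fixed x, y, z axes, in that order (R = Rz(yaw) Ry(pitch) Rx(roll)).
In Python, from plant import telemetry, viewer, workorder gives the robot as it stands. The module is installed in compiled form; this text tells all that it offers.
- The arm moves only by the tool carry_out, never from a script. Its argument "rows" is a list of rows, each a list of 6 numbers: the shift along the tool's x, y, z in m, then the turn, a rotation vector about the tool's x, y, z in rad. In form: [[tx, ty, tz, ax, ay, az], ...]. A call has 1 to 8 rows; each row is the pose to reach, as a shift and turn from the pose commanded when the call began, along the tool's axes at that moment; what a row does not reach only later rows make up. A row lasts 1/8 s, in which the tool goes at most 62.5 mm and 10.7 degrees, less where a joint would pass 70% of its speed; a pose out of reach is approached as far as the arm can. A call with a gripper value outside its range is refused whole. "grip" is the gripper's target within -1 to 1 (fully open at 1, half-way at 0, shut at -1), set as the call begins (left out, the last holds). The fingers move at their own pace and stop on an object; the grip force is fixed at half the most. Time passes only in rows, so rows that repeat a pose let the fingers close. It gives the time, the measured TCP pose, the force, the opening and the grip force at its end, in the units of the state.
- telemetry.get_obs(): the state, without advancing time (a new reading comes with each control period).
- viewer.snapshot(name): name is "scene" or "side" or "wrist"; returns the picture (480x640x3 uint8, red, green, blue); there is no depth.
- viewer.camera_info(name): a dict with "intrinsics" (3x3 intrinsics, pixels), "extrinsics" (4x4, takes a point from camera to world coordinates); the wrist camera has in their place "tool_from_camera" (4x4, takes a point from camera to tool coordinates, whose origin is the TCP and whose axes are the flange's). Camera axes: x right, y down, z forward; pixel columns grow to the right and rows downward; lengths in m; the calibration is good to about 2 mm. A picture is of the moment at which its call begins: read the wrist's pose just before it. camera_info takes no time and is no camera call.
- workorder.close_job(): hands the job in; it is judged then, once.
The state is a dict: "clock": time; "joint_pos": joint angles; "qvel": joint speeds; "tau": joint torques, N m; "tool_pos": TCP position; "orientation": TCP orientation; "force": force on the tool from outside, world axes, zero at the start; "moment": the same for the moment, N m; "opening": finger opening in m; "gripper_force": force on a finger pad.
Only numpy, scipy, OpenCV 4.12 (cv2) and the standard library are available. Lean on these libraries where they do the work, as an engineer would, in place of code of your own. Each camera call takes 0.05 s, during which the arm holds its last target. There are 200 camera calls.

## Task

Each of the two holders has a bobbin on its sill. At the one whose bobbin is bare of wire (black), lift the white cover flap with the red tab and leave it standing open, then draw the orange-headed guide plate up out of its slot. Finish with the plate still held in the gripper, upright and still, over the middle of the blue tray with its lower end at least 15 cm above the bench; leave the other flap shut and both bobbins where they stand.

Things in the scene. Friction and masses are not known exactly. Their poses are not given: they have to be found in the camera images.
- holder_left: the left-hand (+y) holder, fixed to the bench: grey block 64 mm wide (y), top 55 mm above the bench, x from -24 to +60 mm, on a dark base plate 70 mm wide, 6 mm thick, from x = -92 to +63 mm, whose front part is the sill for a bobbin. Origin on the bench under the middle of the slot; x points from the front (robot side) to the hinge, z up. Slot in the block 10 mm (x) by 50 mm (y), open upward, floor 6 mm above the bench. The holder is turned about the vertical
- holder_left_sill (a point): middle of that holder's sill, a white spot, 70 mm in front of its origin, 6 mm above the bench; the bobbin of that line stands here
- flap_left (a joint): hinge angle of that holder's white cover flap, rad: 0 shut (it may start slightly ajar), growing as the front is lifted, stop at 1.95. The flap is 70 mm wide, 92 mm long from the hinge, with 28 mm skirts on front and sides; about 60 g; a friction hinge (0.08 N m) keeps it where it is left
- flap_left_tab (a point): middle of the red grip tab on the flap's front: a round knob 16 mm wide (16 mm in diameter, axis parallel to the hinge), on an 11 mm wide neck; the flap's front edge lies 23 mm behind it. 115 mm from the hinge axis, at the hinge's height when shut; it can pivot between fingers that pinch its two flat ends. With the flap shut it is 52 mm in front of the holder's origin
- flap_left_hinge (a point): middle of the flap's hinge axis (the holder's y axis), 63 mm behind the holder's origin, 90 mm above the bench
- plate_left: the spare guide plate hidden under that flap, standing loosely upright in the slot (2 mm of play each way): steel blade 6 mm (x) by 46 mm (y) by 47 mm high, on top an orange head 8 mm (x) by 24 mm (y) by 33 mm high, 80 mm tall overall, about 60 g. Origin at the middle of its lower edge, z up along the plate. In the slot the head stands from 53 to 86 mm above the bench, the free part above the block is 31 mm; grip it across the 24 mm
- holder_right: the right-hand (-y) holder, fixed to the bench: grey block 64 mm wide (y), top 55 mm above the bench, x from -24 to +60 mm, on a dark base plate 70 mm wide, 6 mm thick, from x = -92 to +63 mm, whose front part is the sill for a bobbin. Origin on the bench under the middle of the slot; x points from the front (robot side) to the hinge, z up. Slot in the block 10 mm (x) by 50 mm (y), open upward, floor 6 mm above the bench. The holder is turned about the vertical
- holder_right_sill (a point): middle of that holder's sill, a white spot, 70 mm in front of its origin, 6 mm above the bench; the bobbin of that line stands here
- flap_right (a joint): hinge angle of that holder's white cover flap, rad: 0 shut (it may start slightly ajar), growing as the front is lifted, stop at 1.95. The flap is 70 mm wide, 92 mm long from the hinge, with 28 mm skirts on front and sides; about 60 g; a friction hinge (0.08 N m) keeps it where it is left
- flap_right_tab (a point): middle of the red grip tab on the flap's front: a round knob 16 mm wide (16 mm in diameter, axis parallel to the hinge), on an 11 mm wide neck; the flap's front edge lies 23 mm behind it. 115 mm from the hinge axis, at the hinge's height when shut; it can pivot between fingers that pinch its two flat ends. With the flap shut it is 52 mm in front of the holder's origin
- flap_right_hinge (a point): middle of the flap's hinge axis (the holder's y axis), 63 mm behind the holder's origin, 90 mm above the bench
- plate_right: the spare guide plate hidden under that flap, standing loosely upright in the slot (2 mm of play each way): steel blade 6 mm (x) by 46 mm (y) by 47 mm high, on top an orange head 8 mm (x) by 24 mm (y) by 33 mm high, 80 mm tall overall, about 60 g. Origin at the middle of its lower edge, z up along the plate. In the slot the head stands from 53 to 86 mm above the bench, the free part above the block is 31 mm; grip it across the 24 mm
- bobbin_empty: bare black bobbin without wire, 33 mm across, 28 mm tall, loose, standing on the sill of one of the two holders; origin under its middle
- bobbin_full: yellow bobbin wound with copper wire, 33 mm across, 30 mm tall, loose, standing on the other holder's sill; origin at its underside, about 6 mm from its middle
- tray: dark blue parts tray, 130 by 200 mm, rim 22 mm high, fixed to the bench to the right of the holders; origin at the middle of its underside. Two small wire coils lie in it. Close behind the tray, always in the same place, stands a beige winding machine 0.40 m tall: its near face is at x = 0.57 m, its left end at y = +0.07 m and its right end beyond y = -0.30 m; go round it on the robot side (at about x = 0.42 to 0.44) or over it
Not all that is in view belongs to the job. What is meant by the bobbin_empty is not green, and is the smaller of those in its own colour.

How it is judged (in metres and radians):
On the way, in this order (a step that is already met when the one before it is completed fails the run):
1. the flap of the holder with the empty bobbin stands open (over 1.2 rad), its plate still in the slot (((horizontal distance between bobbin_empty and holder_left_sill below 0.04 m and value of joint flap_left above 1.2 rad and z of plate_left in the frame of holder_left below 0.03 m) or (horizontal distance between bobbin_empty and holder_right_sill below 0.04 m and value of joint flap_right above 1.2 rad and z of plate_right in the frame of holder_right below 0.03 m))), for 0.2 s.
2. that holder's plate is out of the slot, above the block, held by the fingers (((horizontal distance between bobbin_empty and holder_left_sill below 0.04 m and z of plate_left in the frame of holder_left above 0.07 m and contact force between the fingers and plate_left above 0.5 N) or (horizontal distance between bobbin_empty and holder_right_sill below 0.04 m and z of plate_right in the frame of holder_right above 0.07 m and contact force between the fingers and plate_right above 0.5 N))), for 0.2 s.
At the end, for the whole second after the job is handed in: The plate of the empty bobbin's holder is in the fingers, lower end over 0.14 m above the bench, within 50 mm of the tray's middle in plan, within 0.3 rad of upright, under 0.03 m/s; its flap stays open beyond 1.2 rad; the other flap is below 0.3 rad, its plate in its slot (((horizontal distance between bobbin_empty and holder_left_sill below 0.04 m and height (world z) of plate_left above 0.14 m and horizontal distance between plate_left and tray below 0.05 m and angle between plate_left's own z axis and vertical below 0.3 rad and contact force between the fingers and plate_left above 0.5 N and linear speed of plate_left below 0.03 m/s and value of joint flap_left above 1.2 rad and value of joint flap_right below 0.3 rad and z of plate_right in the frame of holder_right below 0.03 m) or (horizontal distance between bobbin_empty and holder_right_sill below 0.04 m and height (world z) of plate_right above 0.14 m and horizontal distance between plate_right and tray below 0.05 m and angle between plate_right's own z axis and vertical below 0.3 rad and contact force between the fingers and plate_right above 0.5 N and linear speed of plate_right below 0.03 m/s and value of joint flap_right above 1.2 rad and value of joint flap_left below 0.3 rad and z of plate_left in the frame of holder_left below 0.03 m))); the arm keeps its last pose, push and grip.
It fails at once if a bobbin is shifted by more than 30 mm (distance of any of bobbin_empty, bobbin_full from where it was at the start of the episode above 0.03 m).
It fails at once if the flap of the holder with the wound bobbin is lifted beyond 0.3 rad ((horizontal distance between bobbin_empty and holder_left_sill below 0.04 m and value of joint flap_right above 0.3 rad) or (horizontal distance between bobbin_empty and holder_right_sill below 0.04 m and value of joint flap_left above 0.3 rad)).
It also fails if it takes over 56 s, if anything falls off the work surface, if the arm or the gripper's body presses on something with over 40 N, if the wrist force passes 120 N, or if a joint passes its speed limit or range.

## Working session

There is one attempt and no reset: what is moved stays moved. The work goes in short steps, Python scripts to look and compute and a tool call to move; the robot and the scene stay as the last step left them, time stands still between calls to the robot, and variables do not carry over. Pictures are saved under pics/ and viewed, at most 10 in all, crops included, and the job is handed in when it is done.

Besides the shell and the picture viewer there is one more tool, called after "Emit:" as name([rows], argument=value, ...), one row to a line, values as JSON. carry_out: Moves the arm, as the interface text tells. Its arguments: {"type":"object","properties":{"rows":{"type":"array"},"grip":{"type":"number"}},"required":["rows"]}

```bash
mkdir -p pics; python3 - <<'E'
from plant import telemetry, viewer
import cv2, numpy as np
o=telemetry.get_obs(); print(o)
for n in ("scene","side"):
    im=viewer.snapshot(n); cv2.imwrite(f"pics/{n}0.png",im[:,:,::-1]); c=viewer.camera_info(n)
    print(n,np.round(c["intrinsics"],2).tolist(),np.round(c["extrinsics"],4).tolist())
print(np.round(viewer.camera_info("wrist")["tool_from_camera"],4).tolist(), viewer.camera_info("wrist").keys())
E
```

```text
{'clock': 0.0, 'joint_pos': array([-6.05577118e+01,  2.05929371e+01,  6.34660190e-01, -2.14496430e-02,
       -7.01369232e+01, -1.65075557e+01]), 'qvel': array([-0.0374195 ,  0.1428027 , -0.10737969, -0.09484145,  0.12014221,
       -0.09712684]), 'tau': array([ 8.24567924e-04, -5.82715130e+01,  2.93059623e+01,  6.99720874e+00,
        6.83120350e-03, -2.33952396e-04]), 'tool_pos': array([ 0.15097121, -0.65739509,  0.2256083 ]), 'orientation': array([ 1.79902994e+02, -7.72028890e-03, -1.67072566e+02]), 'force': array([ 0.31075464,  0.20572243, -0.09159587]), 'moment': array([0.03125723, 0.03051701, 0.00423896]), 'gripper_force': 0.0, 'opening': 0.08731081288352753}
scene [[537.52, 0.0, 318.14], [0.0, 537.52, 238.63], [0.0, 0.0, 1.0]] [[0.9839, -0.0651, 0.1666, 0.3324], [-0.1788, -0.3666, 0.913, -0.8696], [0.0017, -0.9281, -0.3724, 0.511], [0.0, 0.0, 0.0, 1.0]]
side [[481.57, 0.0, 315.15], [0.0, 481.57, 240.85], [0.0, 0.0, 1.0]] [[0.1056, 0.7824, -0.6137, 1.0201], [0.9943, -0.093, 0.0525, 0.1067], [-0.016, -0.6158, -0.7878, 0.7617], [0.0, 0.0, 0.0, 1.0]]
[[-0.0004, -0.9612, -0.2758, 0.0738], [1.0, -0.0006, 0.0005, -0.0003], [-0.0006, -0.2758, 0.9612, -0.1595], [0.0, 0.0, 0.0, 1.0]] dict_keys(['intrinsics', 'tool_from_camera'])
```

View pics/scene0.png

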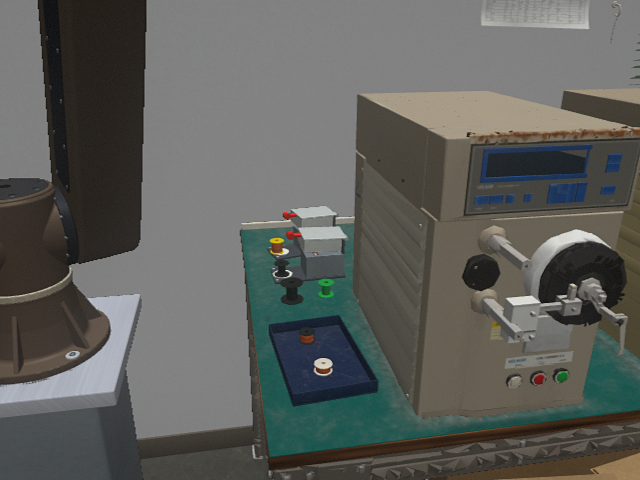

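View pics/side0.png

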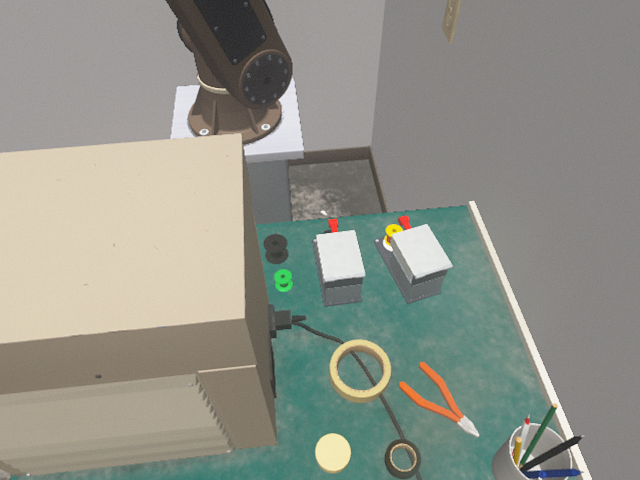

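Scene: black bobbin on the nearer (right, -y) holder's sill at (281,268), and yellow at the left holder (277,246). The larger black one (292,290) and the green one are decoys. The target is the right holder, with its tab near (293,235) in scene and (333,226) in side.

```bash
python3 - <<'E'
import cv2, numpy as np
a=cv2.imread("pics/scene0.png")[200:310,240:370]; b=cv2.imread("pics/side0.png")[205:315,300:430]
a=cv2.resize(a,None,fx=5,fy=5,interpolation=cv2.INTER_CUBIC); b=cv2.resize(b,None,fx=5,fy=5,interpolation=cv2.INTER_CUBIC)
cv2.imwrite("pics/a.png",a);cv2.imwrite("pics/b.png",b)
E
```

```text
(no output)
```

View pics/a.png

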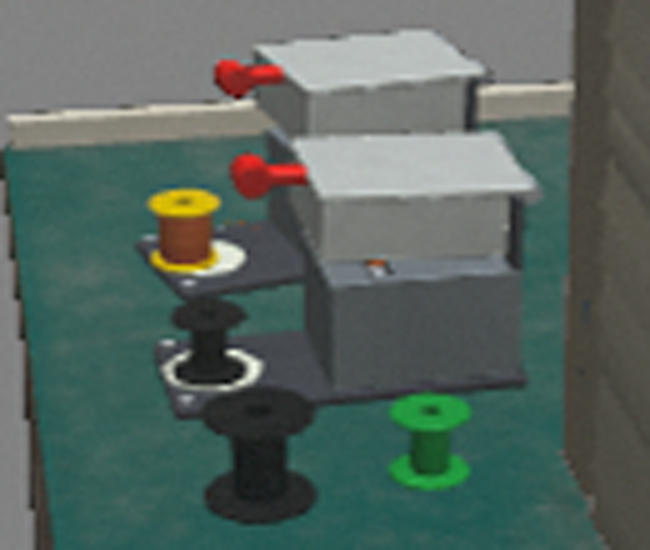

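View pics/b.png

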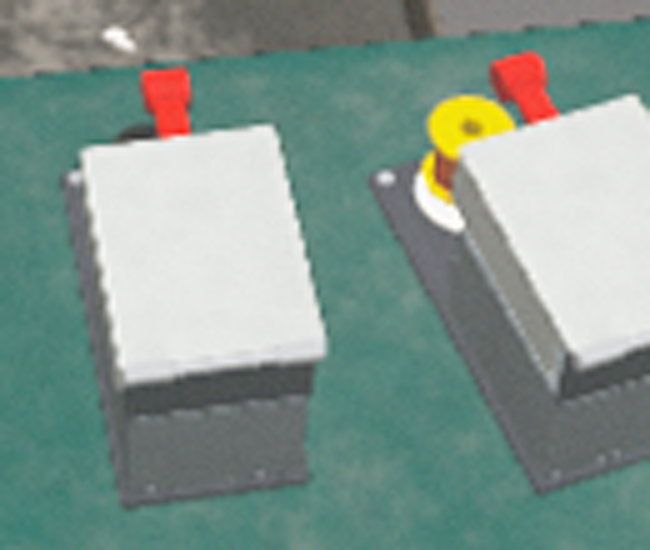

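```bash
cat > h.py <<'E'
import numpy as np, cv2
from scipy.optimize import least_squares
from plant import telemetry, viewer
cams={n:(np.array(viewer.camera_info(n)["intrinsics"]),np.linalg.inv(viewer.camera_info(n)["extrinsics"])) for n in("scene","side")}
def proj(n,p):
    K,E=cams[n]; q=E[:3,:3]@p+E[:3,3]; q=K@q; return q[:2]/q[2]
off={"scene":(240,200),"side":(300,205)}
def holderpt(s,p):
    c,si=np.cos(s[2]),np.sin(s[2]); return np.array([s[0]+c*p[0]-si*p[1],s[1]+si*p[0]+c*p[1],p[2]])
def tabpt(s): return holderpt(s,(.063-.115*np.cos(s[3]),0,.09+.115*np.sin(s[3])))
E
python3 - <<'E'
from h import *
R=[("scene",(213,369),(-.07,0,.006)),("scene",(180,415),(-.092,-.035,0)),("scene",(523,384),(.063,-.035,0)),
("side",(127,507),(.063,-.035,0)),("side",(310,483),(.063,.035,0)),("side",(65,178),(-.092,-.035,.006)),
("scene",(250,177),"tab"),("side",(166,84),"tab")]
def res(s):
    r=[]
    for n,px,p in R:
        P=tabpt(s) if p=="tab" else holderpt(s,p)
        r.append(proj(n,P)-((np.array(px)+.5)/5-.5+off[n]))
    return np.ravel(r)
f=least_squares(res,[.6,.2,0,0],loss="soft_l1")
print(f.x,np.degrees(f.x[2:]),"\n",np.round(res(f.x).reshape(-1,2),1)); print("tab",tabpt(f.x),"org",f.x[:2])
# left tab
L=[("scene",(233,77)),("side",(519,84))]
g=least_squares(lambda P:np.ravel([proj(n,P)-((np.array(px)+.5)/5-.5+off[n]) for n,px in L]),[.5,.3,.1]);print("lefttab",g.x)
# tray corners z=.022 and bench distractors
def ray(n,px,z):
    K,E=cams[n];Ei=np.linalg.inv(E);d=Ei[:3,:3]@np.linalg.solve(K,[*px,1]);return Ei[:3,3]+d*(z-Ei[2,3])/d[2]
c=[ray("scene",p,.022) for p in((269,324),(338,317),(377,380),(292,402))];print(np.round(c,3),np.mean(c,0))
b=[ray("scene",(240+x/5,200+y/5),0) for x,y in((260,495),(430,470))];print("big black, green",np.round(b,3)); print("sill",holderpt(f.x,(-.07,0,.006)))
E
```

```text
[0.51480854 0.19013759 0.04904647 0.03813947] [2.81015553 2.18523072] 
 [[-0.3 -0.8]
 [-1.2  0.5]
 [ 0.8 -0.4]
 [-0.5  0.8]
 [ 0.7  0.1]
 [-1.  -1.7]
 [-0.3 -0.8]
 [ 0.2  1.5]]
tab [0.4629546  0.1875923  0.09438498] org [0.51480854 0.19013759]
lefttab [0.47265154 0.3152448  0.09242258]
[[ 0.395 -0.05   0.022]
 [ 0.519 -0.048  0.022]
 [ 0.536 -0.237  0.022]
 [ 0.406 -0.264  0.022]] [ 0.46407122 -0.15000721  0.022     ]
big black, green [[0.452 0.074 0.   ]
 [0.523 0.083 0.   ]]
sill [0.44489272 0.18670572 0.006     ]
```

```bash
cat >> h.py <<'E'
from scipy.spatial.transform import Rotation as Ro
S=np.array([.5148,.1901,.0490,.038])
def pose():
    o=telemetry.get_obs(); return np.array(o["tool_pos"]),Ro.from_euler("xyz",o["orientation"],degrees=True)
def rows(targets,ref=None):
    p0,R0=ref or pose()
    for p,rpy in targets:
        R=Ro.from_euler("xyz",rpy,degrees=True)
        print([float(v) for v in np.round([*R0.inv().apply(np.array(p)-p0),*(R0.inv()*R).as_rotvec()],4)])
E
python3 - <<'E'
from h import *
rows([((.42,-.28,.24),(180,0,-177.2))])
R=Ro.from_euler("xyz",(180,0,-177.2),degrees=True)
rows([((.462,.1876,.20),(180,0,-177.2))],(np.array((.42,-.28,.24)),R))
E
```

```text
[-0.3466, 0.3077, -0.0139, 0.0015, -0.0003, 0.1768]
[-0.0648, 0.465, 0.04, 0.0, 0.0, 0.0]
```

Emit:
carry_out([
  [-0.347,0.308,-0.014,0,0,0.177],
  [-0.347,0.308,-0.014,0,0,0.177],
  [-0.347,0.308,-0.014,0,0,0.177],
  [-0.347,0.308,-0.014,0,0,0.177],
  [-0.347,0.308,-0.014,0,0,0.177],
  [-0.347,0.308,-0.014,0,0,0.177],
  [-0.347,0.308,-0.014,0,0,0.177],
  [-0.347,0.308,-0.014,0,0,0.177],
], grip=1)

```text
clock: 1.1
tool_pos: [0.4217, -0.2775, 0.2407]
orientation: [180.0, 0.0, -177.1]
force: [0.5, -0.2, 0.3]
opening: 0.0876
gripper_force: 0.0
```

Emit:
carry_out([
  [-0.065,0.465,0.03,0,0,0],
  [-0.065,0.465,0.03,0,0,0],
  [-0.065,0.465,0.03,0,0,0],
  [-0.065,0.465,0.03,0,0,0],
  [-0.065,0.465,0.03,0,0,0],
  [-0.065,0.465,0.03,0,0,0],
  [-0.065,0.465,0.03,0,0,0],
  [-0.065,0.465,0.03,0,0,0],
])

```text
clock: 2.1
tool_pos: [0.4622, 0.1904, 0.2101]
orientation: [-180.0, -0.0, -177.1]
force: [0.2, -0.0, -1.3]
opening: 0.0874
gripper_force: 0.0
```

```bash
python3 - <<'E'
from h import *
p,R=pose(); im=viewer.snapshot("wrist"); cv2.imwrite("pics/w1.png",im[:,:,::-1])
c=viewer.camera_info("wrist");K=np.array(c["intrinsics"]);T=np.array(c["tool_from_camera"])
np.savez("w1.npz",p=p,q=R.as_quat(),K=K,T=T); print(p,K.tolist())
def pw(P):
    t=R.inv().apply(P-p); q=K@(T[:3,:3].T@(t-T[:3,3])); return q[:2]/q[2]
print("tab pred",pw(tabpt(S)),"sill",pw(holderpt(S,(-.07,0,.006))),"hinge",pw(holderpt(S,(.063,0,.09))))
h=cv2.cvtColor(im,cv2.COLOR_RGB2HSV); m=((h[...,0]<8)|(h[...,0]>172))&(h[...,1]>150)&(h[...,2]>80)
n,l,st,ce=cv2.connectedComponentsWithStats(m.astype(np.uint8)); print([(s.tolist(),c.round(1).tolist()) for s,c in zip(st,ce) if s[4]>60][1:])
E
```

```text
[0.46223898 0.19036432 0.21007124] [[368.5367909468406, 0.0, 322.21400762274607], [0.0, 368.5367909468406, 238.22857323599553], [0.0, 0.0, 1.0]]
tab pred [318.6209462  232.59928393] sill [319.40507708 191.72432379] hinge [318.82155877 358.71515695]
[([308, 225, 27, 39, 795], [321.0, 242.2]), ([470, 242, 29, 40, 794], [484.5, 259.7])]
```

View pics/w1.png

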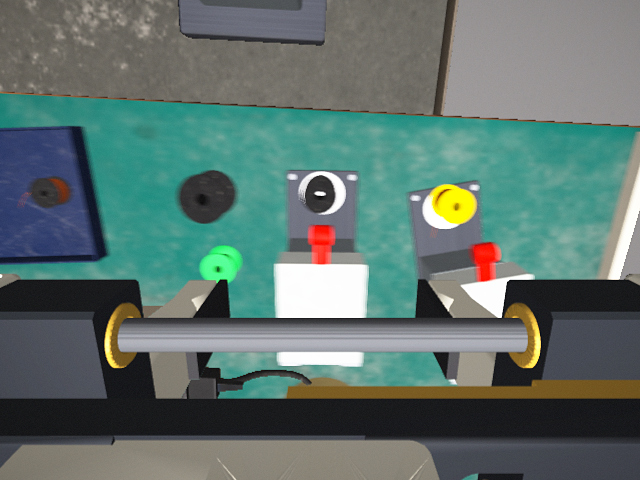

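Wrist view: the target knob is at (321,236) and the white sill spot with the black bobbin is at (322,192), about 3 px from prediction. The yellow bobbin sits at the other holder. The tab is therefore near (0.464, 0.190, 0.093). I'll descend and pinch.

Emit:
carry_out([
  [-0.002,0,0.05,0,0,0],
  [-0.002,0,0.09,0,0,0],
  [-0.002,0,0.115,0,0,0],
  [-0.002,0,0.13,0,0,0],
  [-0.002,0,0.13,0,0,0],
  [-0.002,0,0.13,0,0,0],
])

```text
clock: 2.9
tool_pos: [0.4652, 0.1882, 0.0815]
orientation: [180.0, 0.1, -177.2]
force: [0.0, -0.1, 1.6]
opening: 0.0877
gripper_force: 0.0
```

Emit:
carry_out([
  [0,0,0,0,0,0],
  [0,0,0,0,0,0],
  [0,0,0,0,0,0],
  [0,0,0,0,0,0],
  [0,0,0,0,0,0],
  [0,0,0,0,0,0],
  [0,0,0,0,0,0],
  [0,0,0,0,0,0],
], grip=-1)

```text
clock: 3.9
tool_pos: [0.4645, 0.1872, 0.0805]
orientation: [-179.9, -0.0, -177.2]
force: [2.2, -2.7, -1.4]
opening: 0.0157
gripper_force: 30.0
```

```bash
cat > arc.py <<'E'
import numpy as np
r=.115;d=.013
def st(k):
    s=k/24; th=.03+s*1.83; t=.6*s
    return np.array([-r*np.cos(th)+d*np.sin(t), r*np.sin(th)-d*np.cos(t)]),t   # X,Z holder plane
for c in range(3):
    p0,t0=st(8*c); out=[]
    ex=np.array([-np.cos(t0),-np.sin(t0)]); ez=np.array([np.sin(t0),-np.cos(t0)])
    for k in range(8*c+1,8*c+9):
        p,t=st(k); out.append([round(float((p-p0)@ex),4),0,round(float((p-p0)@ez),4),0,round(-(t-t0),4),0])
    print(out)
E
python3 arc.py
```

```text
[[-0.0009, 0, -0.0088, 0, -0.025, 0], [-0.0025, 0, -0.0174, 0, -0.05, 0], [-0.0048, 0, -0.026, 0, -0.075, 0], [-0.0076, 0, -0.0344, 0, -0.1, 0], [-0.0112, 0, -0.0426, 0, -0.125, 0], [-0.0153, 0, -0.0506, 0, -0.15, 0], [-0.02, 0, -0.0582, 0, -0.175, 0], [-0.0253, 0, -0.0655, 0, -0.2, 0]]
[[-0.0071, 0, -0.0056, 0, -0.025, 0], [-0.0145, 0, -0.0107, 0, -0.05, 0], [-0.0224, 0, -0.0152, 0, -0.075, 0], [-0.0306, 0, -0.0192, 0, -0.1, 0], [-0.039, 0, -0.0225, 0, -0.125, 0], [-0.0477, 0, -0.0252, 0, -0.15, 0], [-0.0565, 0, -0.0273, 0, -0.175, 0], [-0.0655, 0, -0.0288, 0, -0.2, 0]]
[[-0.009, 0, 0.001, 0, -0.025, 0], [-0.018, 0, 0.0027, 0, -0.05, 0], [-0.0267, 0, 0.005, 0, -0.075, 0], [-0.0353, 0, 0.008, 0, -0.1, 0], [-0.0436, 0, 0.0115, 0, -0.125, 0], [-0.0516, 0, 0.0157, 0, -0.15, 0], [-0.0593, 0, 0.0204, 0, -0.175, 0], [-0.0666, 0, 0.0256, 0, -0.2, 0]]
```

Emit:
carry_out([
  [-0.001,0,-0.009,0,-0.025,0],
  [-0.0025,0,-0.0175,0,-0.05,0],
  [-0.005,0,-0.026,0,-0.075,0],
  [-0.0075,0,-0.0345,0,-0.1,0],
  [-0.011,0,-0.0425,0,-0.125,0],
  [-0.0155,0,-0.0505,0,-0.15,0],
  [-0.02,0,-0.058,0,-0.175,0],
  [-0.0255,0,-0.0655,0,-0.2,0],
])

```text
clock: 4.9
tool_pos: [0.4895, 0.1884, 0.1462]
orientation: [-180.0, 11.5, -177.2]
force: [3.3, -5.0, -5.6]
opening: 0.0155
gripper_force: 30.0
```

Emit:
carry_out([
  [-0.007,0,-0.0055,0,-0.025,0],
  [-0.0145,0,-0.0105,0,-0.05,0],
  [-0.0225,0,-0.015,0,-0.075,0],
  [-0.0305,0,-0.019,0,-0.1,0],
  [-0.039,0,-0.0225,0,-0.125,0],
  [-0.0475,0,-0.025,0,-0.15,0],
  [-0.0565,0,-0.0275,0,-0.175,0],
  [-0.0655,0,-0.029,0,-0.2,0],
])

```text
clock: 5.9
tool_pos: [0.5482, 0.1908, 0.1873]
orientation: [-179.9, 22.9, -177.2]
force: [-1.6, -6.7, -1.5]
opening: 0.0161
gripper_force: 30.0
```

Emit:
carry_out([
  [-0.009,-0.0005,0.001,0,-0.025,0],
  [-0.018,-0.001,0.0025,0,-0.05,0],
  [-0.0265,-0.0015,0.005,0,-0.075,0],
  [-0.0355,-0.002,0.008,0,-0.1,0],
  [-0.0435,-0.002,0.0115,0,-0.125,0],
  [-0.0515,-0.002,0.0155,0,-0.15,0],
  [-0.0595,-0.002,0.0205,0,-0.175,0],
  [-0.0665,-0.002,0.0255,0,-0.2,0],
])

```text
clock: 6.9
tool_pos: [0.6185, 0.1922, 0.2014]
orientation: [179.6, 30.8, -175.8]
force: [-13.1, 30.6, -46.0]
opening: 0.0152
gripper_force: 29.5
```

```bash
python3 - <<'E'
from h import *
im=viewer.snapshot("scene"); cv2.imwrite("pics/s2.png",cv2.resize(im[100:320,220:420,::-1],None,fx=2.5,fy=2.5))
E
```

```text
(no output)
```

View pics/s2.png

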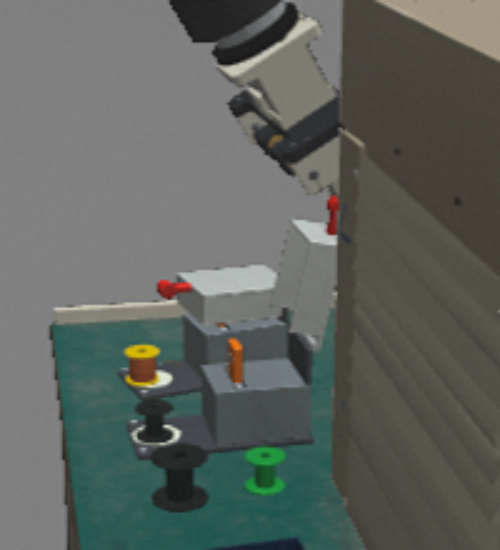

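The flap stands well open, with the knob up at about (332,215), and the orange head is exposed at (236,360). There is a contact force of about 55 N, probably the gripper against the machine's corner, so I'll back off a little and release.

Emit:
carry_out([
  [0.006,0.001,-0.006,0,0.025,0],
  [0.013,0.002,-0.013,0,0.05,0],
  [0.013,0.002,-0.013,0,0.05,0],
])

```text
clock: 7.32
tool_pos: [0.6022, 0.1917, 0.2082]
orientation: [179.7, 28.1, -176.1]
force: [-6.7, 21.2, -39.9]
opening: 0.0126
gripper_force: 29.7
```

Emit:
carry_out([
  [0,0,0,0,0,0],
  [0,0,0,0,0,0],
  [0,0,0,0,0,0],
], grip=-0.2)

```text
clock: 7.7
tool_pos: [0.6079, 0.1884, 0.2187]
orientation: [179.7, 28.9, -176.5]
force: [-0.6, 0.2, 0.2]
opening: 0.0333
gripper_force: 0.0
```

```bash
python3 - <<'E'
from h import *
print(telemetry.get_obs())
a=viewer.snapshot("scene")[100:320,220:420,::-1]; b=viewer.snapshot("side")[120:340,240:440,::-1]
cv2.imwrite("pics/s3.png",cv2.resize(np.hstack([a,b]),None,fx=2,fy=2))
E
```

```text
{'clock': 7.7, 'joint_pos': array([  40.32625713,    2.55706785,  -44.33711751,   42.35622845,
        -25.10050173, -162.78454997]), 'qvel': array([-0.28423592, -0.07461054, -0.36714358, -0.31901856, -0.227867  ,
        0.0565684 ]), 'tau': array([ 2.56963139e-01, -2.93674529e+01,  2.60966474e+01,  4.39668015e+00,
        4.69097961e-01,  1.10706405e-02]), 'tool_pos': array([0.60793634, 0.18841079, 0.21871206]), 'orientation': array([ 179.69221348,   28.91086371, -176.54911865]), 'force': array([-0.61224094,  0.2303    ,  0.2317003 ]), 'moment': array([-0.12436999,  1.58343458, -0.0348304 ]), 'gripper_force': 0.0, 'opening': 0.03329722668227405}
```

View pics/s3.png

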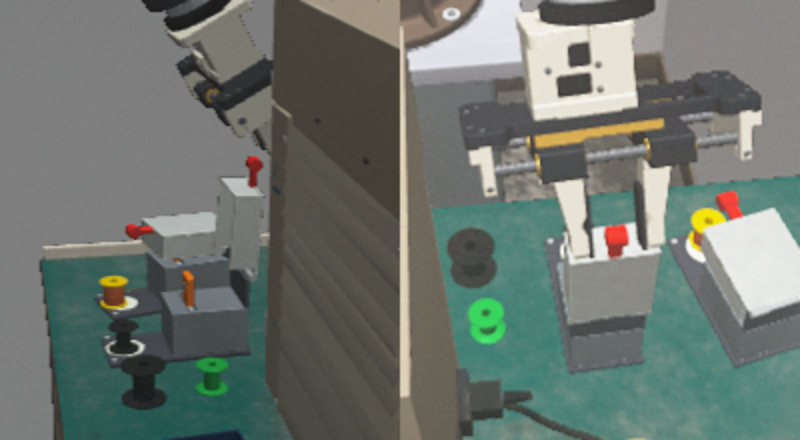

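```bash
python3 - <<'E'
from h import *
L=[("scene",(220+254/2,100+163/2)),("side",(240+217/2,120+240/2))]
g=least_squares(lambda P:np.ravel([proj(n,P)-np.array(px) for n,px in L]),[.5,.3,.1]);print("knob",g.x,g.fun)
for th in (1.3,1.4,1.5,1.6,1.7,1.8):
    s=S.copy();s[3]=th;s[1]+=.001;s[0]+=.002;print(th,tabpt(s).round(3),proj("scene",tabpt(s)).round(1),proj("side",tabpt(s)).round(1))
rows([((.55,.188,.30),(180,0,-177.2)),((.50,.188,.30),(180,0,-177.2))])
E
```

```text
knob [0.58799352 0.1931296  0.20203926] [ 0.16519244  0.13896104  0.0396324  -0.14656736]
1.3 [0.549 0.193 0.201] [329.  183.2] [344.4 220.4]
1.4 [0.56  0.193 0.203] [334.2 181.7] [345.9 224.9]
1.5 [0.572 0.194 0.205] [339.5 180.7] [347.4 230.1]
1.6 [0.583 0.194 0.205] [344.8 180.2] [348.9 236. ]
1.7 [0.595 0.195 0.204] [350.  180.3] [350.5 242.4]
1.8 [0.606 0.195 0.202] [355.2 181. ] [351.9 249.3]
[0.0109, 0.0041, -0.0993, 0.0076, 0.5038, 0.012]
[0.0546, 0.0072, -0.1234, 0.0076, 0.5038, 0.012]
```

Emit:
carry_out([
  [0,0.002,-0.04,0,0,0],
  [0.01,0.003,-0.08,0,0.15,0],
  [0.03,0.005,-0.11,0.004,0.3,0.006],
  [0.045,0.006,-0.12,0.008,0.4,0.012],
  [0.055,0.007,-0.123,0.008,0.504,0.012],
  [0.055,0.007,-0.123,0.008,0.504,0.012],
  [0.055,0.007,-0.123,0.008,0.504,0.012],
  [0.055,0.007,-0.123,0.008,0.504,0.012],
], grip=-0.1)

```text
clock: 8.8
tool_pos: [0.4992, 0.1875, 0.2985]
orientation: [-179.9, -0.0, -177.2]
force: [-0.1, -0.6, 0.5]
opening: 0.0394
gripper_force: 0.0
```

```bash
python3 - <<'E'
from h import *
print(telemetry.get_obs()["joint_pos"].round(1))
im=viewer.snapshot("scene"); cv2.imwrite("pics/s4.png",cv2.resize(im[100:320,220:420,::-1],None,fx=2.5,fy=2.5))
h=cv2.cvtColor(im,cv2.COLOR_RGB2HSV); m=((h[...,0]<6)|(h[...,0]>174))&(h[...,1]>150)&(h[...,2]>80)
n,l,st,ce=cv2.connectedComponentsWithStats(m.astype(np.uint8)); print([(s.tolist(),c.round(1).tolist()) for s,c in zip(st,ce) if s[4]>15][1:])
rows([((.53,.190,.19),(180,0,-177.2)),((.595,.193,.19),(180,0,-177.2))])
E
```

```text
[  41.7    4.8  -10.4    0.   -74.9 -128.9]
[([343, 178, 8, 15, 68], [346.3, 183.8]), ([283, 212, 14, 7, 64], [288.5, 214.8]), ([534, 375, 10, 9, 70], [538.7, 379.1])]
[-0.0311, 0.001, 0.1085, -0.0017, -0.001, 0.0006]
[-0.0961, 0.0008, 0.1084, -0.0017, -0.001, 0.0006]
```

Emit:
carry_out([
  [-0.02,0.002,0.05,0,0,0],
  [-0.031,0.003,0.09,0,0,0],
  [-0.031,0.003,0.103,0,0,0],
  [-0.031,0.003,0.103,0,0,0],
  [-0.045,0.003,0.103,0,0,0],
  [-0.06,0.003,0.103,0,0,0],
  [-0.07,0.003,0.103,0,0,0],
  [-0.08,0.003,0.103,0,0,0],
], grip=-1)

```text
clock: 9.85
tool_pos: [0.5797, 0.1947, 0.1952]
orientation: [-179.9, -0.1, -177.2]
force: [-0.4, 0.3, -1.0]
opening: 0.0001
gripper_force: 0.4
```

Emit:
carry_out([
  [-0.008,0,0,0,0,0],
  [-0.016,0,0,0,0,0],
  [-0.016,0,0,0,0,0],
  [0.01,0,-0.01,0,0,0],
  [0.06,0,-0.03,0,0,0],
  [0.085,-0.003,-0.04,0,0,0],
  [0.085,-0.003,-0.04,0,0,0],
])

```text
clock: 10.72
tool_pos: [0.4935, 0.1878, 0.2373]
orientation: [180.0, 0.0, -177.1]
force: [0.8, 0.4, -0.1]
opening: 0.0004
gripper_force: 0.0
```

```bash
python3 - <<'E'
from h import *
p,R=pose();print(p)
im=viewer.snapshot("scene"); a=im[100:320,220:420,::-1]
h=cv2.cvtColor(im,cv2.COLOR_RGB2HSV); m=((h[...,0]<6)|(h[...,0]>174))&(h[...,1]>150)&(h[...,2]>80)
n,l,st,ce=cv2.connectedComponentsWithStats(m.astype(np.uint8)); print([(s.tolist(),c.round(1).tolist()) for s,c in zip(st,ce) if s[4]>15][1:])
w=viewer.snapshot("wrist"); c=viewer.camera_info("wrist");K=np.array(c["intrinsics"]);T=np.array(c["tool_from_camera"])
def pw(P):
    t=R.inv().apply(P-p); q=K@(T[:3,:3].T@(t-T[:3,3])); return q[:2]/q[2]
print("head top pred",pw(holderpt(S,(0,0,.086))), "scene", proj("scene",holderpt(S,(0,0,.086))))
cv2.imwrite("pics/s5.png",np.hstack([cv2.resize(a,(400,440)),cv2.resize(w[40:480,120:520,::-1],(400,440))]))
E
```

```text
[0.49351323 0.18777936 0.23728768]
[([283, 212, 14, 7, 63], [288.5, 214.8]), ([534, 375, 10, 10, 72], [538.7, 379.1])]
head top pred [323.55995411 244.65609177] scene [313.13708776 235.83053662]
```

View pics/s5.png

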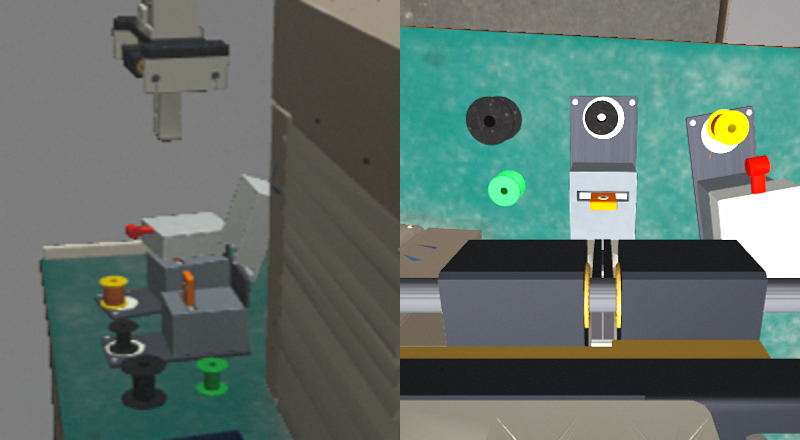

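The flap is now at about 1.85 rad and clear. The orange head shows at composite (603,207), within 2 mm of prediction. The left flap is about 62 mm away, so I'll open only to 50 mm for the descent.

Emit:
carry_out([
  [-0.02,0.001,0.02,0,0,0],
  [-0.02,0.001,0.06,0,0,0],
  [-0.02,0.001,0.09,0,0,0],
  [-0.02,0.001,0.12,0,0,0],
  [-0.02,0.001,0.145,0,0,0],
  [-0.02,0.001,0.165,0,0,0],
  [-0.02,0.001,0.175,0,0,0],
  [-0.02,0.001,0.175,0,0,0],
], grip=0.13)

```text
clock: 11.82
tool_pos: [0.5139, 0.1889, 0.0593]
orientation: [-179.8, -0.2, -177.2]
force: [0.0, -0.0, 0.5]
opening: 0.049
gripper_force: 0.0
```

Emit:
carry_out([
  [0,0,0,0,0,0],
  [0,0,0,0,0,0],
  [0,0,0,0,0,0],
  [0,0,0,0,0,0],
  [0,0,0,0,0,0],
  [0,0,0,0,0,0],
], grip=-1)

```text
clock: 12.58
tool_pos: [0.5143, 0.1895, 0.0609]
orientation: [-179.9, -0.1, -177.2]
force: [-1.2, -0.6, 5.2]
opening: 0.0235
gripper_force: 30.0
```

Emit:
carry_out([
  [0,0,-0.008,0,0,0],
  [0,0,-0.018,0,0,0],
  [0,0,-0.03,0,0,0],
  [0,0,-0.042,0,0,0],
  [0,0,-0.055,0,0,0],
  [0,0,-0.07,0,0,0],
  [0,0,-0.09,0,0,0],
  [0,0,-0.11,0,0,0],
])

```text
clock: 13.58
tool_pos: [0.5141, 0.1894, 0.1716]
orientation: [-179.9, -0.1, -177.2]
force: [-0.3, 0.0, -0.2]
opening: 0.0234
gripper_force: 30.0
```

Emit:
carry_out([
  [0.01,0,-0.02,0,0,0],
  [0.02,0,-0.04,0,0,0],
  [0.03,0,-0.06,0,0,0],
  [0.04,0,-0.08,0,0,0],
  [0.055,0,-0.09,0,0,0],
  [0.07,0,-0.09,0,0,0],
  [0.07,0,-0.09,0,0,0],
])

```text
clock: 14.45
tool_pos: [0.443, 0.1859, 0.2601]
orientation: [-179.9, -0.1, -177.1]
force: [-0.8, -0.1, -1.1]
opening: 0.0236
gripper_force: 30.0
```

```bash
python3 - <<'E'
from h import *
rows([((.455,-.15,.25),(180,0,-177.2))])
a=viewer.snapshot("scene")[60:320,220:420,::-1]; b=viewer.snapshot("side")[60:320,220:420,::-1]
cv2.imwrite("pics/s6.png",cv2.resize(np.hstack([a,b]),None,fx=2,fy=2))
E
```

```text
[0.0048, -0.3361, 0.0107, -0.0015, -0.0026, 0.0013]
```

View pics/s6.png

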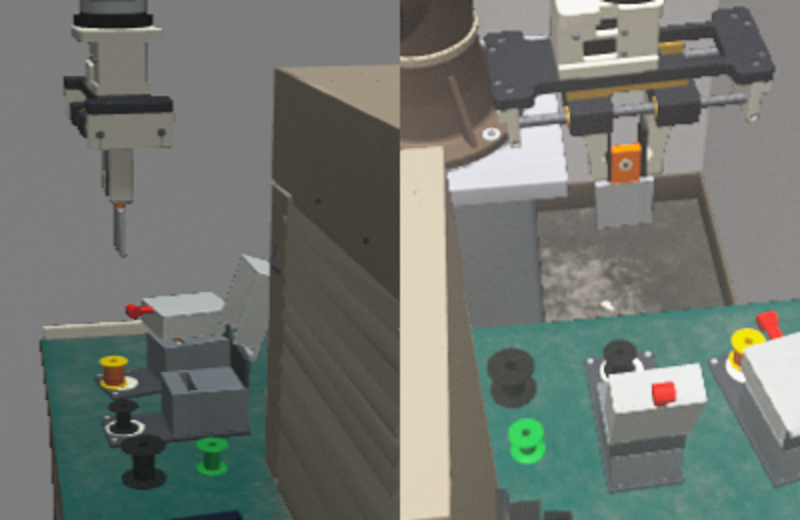

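The plate is held upright, the flap is open, the slot is empty and the bobbins are undisturbed. Next I'll carry it to the tray.

Emit:
carry_out([
  [0.0,-0.02,0,0,0,0],
  [0.0,-0.06,0,0,0,0],
  [0.0,-0.11,0,0,0,0],
  [0.0,-0.16,0,0,0,0],
  [0.0,-0.21,0,0,0,0],
  [0.0,-0.26,0,0,0,0],
  [0.0,-0.3,0,0,0,0],
  [0,-0.325,0,0,0,0],
])

```text
clock: 15.55
tool_pos: [0.4597, -0.1411, 0.2605]
orientation: [-179.9, -0.2, -177.3]
force: [0.6, -0.1, -0.7]
opening: 0.0236
gripper_force: 30.0
```

Emit:
carry_out([
  [0,-0.01,0,0,0,0],
  [0,-0.01,0,0,0,0],
  [0,-0.01,0,0,0,0],
  [0,-0.01,0,0,0,0],
  [0,-0.01,0,0,0,0],
  [0,-0.01,0,0,0,0],
  [0,-0.01,0,0,0,0],
  [0,-0.01,0,0,0,0],
])

```text
clock: 16.55
tool_pos: [0.4609, -0.1484, 0.261]
orientation: [-179.9, -0.1, -177.2]
force: [-0.6, 0.6, 0.3]
opening: 0.0238
gripper_force: 30.0
```

```bash
python3 - <<'E'
from h import *
p,R=pose();print(p)
im=viewer.snapshot("scene"); cv2.imwrite("pics/s7.png",im[60:,200:460,::-1])
# tray rim from the side-independent scene corners: blue mask hull
h=cv2.cvtColor(im,cv2.COLOR_RGB2HSV); m=((h[...,0]>105)&(h[...,0]<130)&(h[...,1]>110)).astype(np.uint8); m[:300]=0;m[:,400:]=0;m[:,:240]=0
c=max(cv2.findContours(m,0,2)[0],key=cv2.contourArea); q=cv2.approxPolyDP(cv2.convexHull(c),5,True)[:,0];print(q.tolist())
print([np.round(proj("scene",np.array(P)),0).tolist() for P in((.464,-.15,0),(.464+.065,-.05,.022),(.464-.065,-.25,.022),(.464-.065,-.05,.022),(.464+.065,-.25,.022))])
E
```

```text
[ 0.46088991 -0.14836623  0.26100643]
[[343, 332], [377, 380], [376, 391], [293, 405], [279, 339]]
[[318.0, 363.0], [344.0, 317.0], [285.0, 396.0], [271.0, 324.0], [374.0, 386.0]]
```

View pics/s7.png

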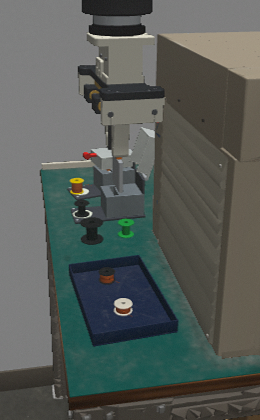

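The plate is held over the tray: the opening is 23.8 mm, the lower end is about 0.2 m up, and the tray-centre model projects onto the tray outline. I'll hand it in.

```bash
python3 -c "
from plant import workorder
print(workorder.close_job())"
```

```text
the job is handed in; nothing more can be done
None
```

I handed the job in with the right-hand holder's flap standing open at about 1.85 rad and its plate held upright over the middle of the tray, lower end about 0.2 m up, with the other flap still shut and both bobbins in place; during the flap lift the wrist force briefly read about 57 N when the wrist could not follow the tilt, and the hand-in returned no verdict.

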